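# Clear the load tester and hold the third load step

## Task

Somebody left a small spent battery standing on the panel of the battery load tester, in the way of its load handle: lift it off, keep it upright and stand it in the empty end of the tray that already holds a big dead battery, without dropping it. Then turn the spring-return load handle clockwise past its first two clicks to the third load step and hold it there; it springs back if let go, so finish with the fingers still holding it at the third step. Leave the cup, the hand-held meter, the wipes tub and the ring binder where they are.

Things in the scene. Friction and masses are not known exactly. Their poses are not given: they have to be found in the camera images.
- tester: battery load tester, fixed, 260 (x) by 320 (y) mm, origin under the middle of its base on the work surface; x points away from its front (which faces the robot at yaw 0), y to its left. Its left part (y +60 to +160 mm) is a low dock in which a big battery on test lies, fixed, top 87 mm above the work surface; a black contact block along the panel's left edge reaches 104 mm
- panel_center (a point): middle of the tester's flat level aluminium panel, 260 (x) by 220 (y) mm, top 85 mm above the work surface; axes of the tester. Near right on it a meter 7 mm high (x -119 to -57, y -98 to -26 mm from here), near left a lamp and fuse cap up to 12 mm high. Dots show the load steps: a ring for rest, then one, two and three dots
- handle_axis (a point): on the vertical axis of the black load handle, 23 mm above the panel, half-way up the lever bar (tester frame: x -35, y -45, z 108 mm); axes of the tester. The handle has a hub 36 mm high, 46 mm across at its foot, and one straight level lever bar, 14 mm wide, from 12 to 34 mm above the panel, reaching 81 mm out from the axis
- handle_grip (a point): point on the lever bar of the load handle, 62 mm out from its axis, half-way up the bar (23 mm above the panel); moves with the handle. At rest the bar points 37.5 degrees to the left (+y) of the tester's x axis, at the ring mark; from there it turns clockwise seen from above, over the panel's far half. A white line runs along its top
- load_handle (a joint): angle of the load handle in rad, growing clockwise seen from above: 0 at rest, clicks (load steps) at 0.436, 0.873 and 1.309 (every 25 degrees), end stop at 1.38. A spring always turns it back to 0: 0.22 N m at rest rising to 0.48 at the third step, with 0.13 N m more or less as it clicks; at most about 10 N on the bar 62 mm out
- battery_center (a point): centre, half-way up, of the small spent battery: a loose dark block with a pale label band, 97 long (its x) by 43 wide (its y) by 52 mm high plus two thin 6 mm tabs on top, about 0.55 kg, upright on the tester's panel in the sweep of the lever, its long side roughly along the tester's x; z up
- tray_bay (a point): middle of the tray's empty far (+x) end, on its inner floor 4 mm above the work surface; axes of the tray. Empty floor 144 mm in x (-73 to +71 mm from here) by 182 mm in y. The grey tray is fixed, left or right of the tester, 250 (x) by 190 (y) by 55 mm high, walls 4 mm; in its near end a dead battery lies flat, top 69 mm above the work surface
- cup: paper cup with lid, 84 mm wide, 114 mm high, origin under its centre; leave alone
- meter: hand-held meter lying flat, 150 x 75 x 45 mm, origin under its centre; leave alone
- tub: white wipes tub, 84 mm wide, 170 mm high, origin under its centre; leave alone
- binder: black ring binder lying flat, 250 x 190 x 45 mm, on the other side of the tester from the tray, origin under its centre; leave alone
There are look-alikes about, which are no part of the job. Of the things that look like the part that bears battery_center, the middle-sized one is meant.

How it is judged:
By the outcome, as a careful person would: the job done as asked, in the order asked, and still so for the second after the job is handed in, while the arm keeps its last pose, push and grip.
It also fails if it takes over 58 s, if anything falls off the work surface, if the arm or the gripper's body presses on something with over 40 N, if the wrist force passes 120 N, or if a joint passes its speed limit or range.

## Robot

A 6-joint arm with a two-finger parallel gripper is mounted at the origin on the work surface. World frame = base frame: x ahead of the robot, y to its left, z up, the work surface at z = 0. Lengths are in m, angles in rad, forces in N, time in s.
With the tool pointing down it reaches from about 0.35 to 0.725 m from the base axis. Payload 4.3 kg.
Tool frame: the origin (TCP) lies midway between the tips of the shut fingers; the grasp point (between the pads) lies robot.grip_depth behind it (robot.grip_depth is the distance from the TCP to the grasp point, in m); z points along the fingers, y is the line along which they close (so a half turn about z gives the same grasp; the last joint's range is limited). The gripper opens to 85 mm and grips with 20 to 120 N. Pads are 22 mm wide; open, the fingers measure 114 mm over their backs; the gripper's body (76 mm by 85 mm) begins 54 mm behind the grasp point. The pads swing forward as they close: fully open they stand 13 mm farther back than shut.
Start: joints at [1.015, 0.377, 0.081, 1.274, 0, 1.46], TCP at [0.248, 0.519, 0.231] pointing down, gripper open.
Joint ranges: [-2.72, 2.72], [-0.84, 1.66], [-1.02, 1.22], [-1.77, 2.12], [-1.37, 1.28], [-3.14, 3.14]. Speed limits (rad/s): [2.57, 2.57, 3.14, 3.14, 3.14, 3.14].

## Interface

Orientations are given as a unit quaternion [x, y, z, w].
In Python, from rig import robot gives the robot as it stands.
- The arm moves only by the tool send_rows, never from a script. Its argument "moves" is a list that holds one entry, the list of rows, each a list of 7 numbers: the finger opening in mm, from 0 to 85.4, then the shift along the tool's x, y, z in units of 25 mm (1.0 is 25 mm), then the turn, a rotation vector about the tool's x, y, z in degrees. A call has exactly 5 rows; each row is the pose to reach, as a shift and turn from the pose commanded when the call began, along the tool's axes at that moment; what a row does not reach only later rows make up. A row lasts 1/8 s, in which the tool goes at most 62.5 mm and 10.7 degrees, less where a joint would pass 70% of its speed; a pose out of reach is approached as far as the arm can. A call with a gripper value outside its range is refused whole. The fingers move at their own pace and stop on an object; the grip force is fixed at half the most. Time passes only in rows, so rows that repeat a pose let the fingers close, or fill a call up. It gives the time, the measured TCP pose, the force, the opening and the grip force at its end, in the units of the state.
- robot.sense(): the state, without advancing time (a new reading comes with each control period).
- robot.camera(name): name is "side" or "top" or "wrist"; returns a dict with "image" (400x640x3 uint8, blue, green, red), "fx", "fy", "cx", "cy" (pixels), "k1" (the pictures are not rectified: a ray, as slopes to the right and down, at radius r is drawn at 1 + k1 r^2 times it, then the intrinsics apply), "world_to_cam" (4x4, takes a point from world to camera coordinates). Camera axes: x right, y up, looking along -z (the intrinsics and any distortion apply to the point x, -y, -z); pixel columns grow to the right and rows downward; lengths in m; the calibration is good to about 2 mm. A picture is of the moment at which its call begins. There is no depth.
- robot.close_job(): hands the job in; it is judged then, once.
Trained networks look in the newest picture that a camera, given by its name, has taken for a name from the list of things; names that differ only in an ending like _2 or _b are one class to them, and where a whole thing is asked for, a point or a joint stands for the part that bears it (a point fixed in the world has none). Each returns a list of dicts, best first, with "confidence" (0 to 1); they miss things now and then, are a little off and sometimes report something else, mostly with a low value. They report only what shows in the picture. A call takes as long as a camera call. They do not tell look-alikes from the thing itself.
- robot.find_in(query, camera): "xyz" ([x, y, z] in m, in world coordinates, good to about 4 mm: the middle of the surface that is visible of it).
The state is a dict: "t": time; "qpos": joint angles; "dq": joint speeds; "effort": joint torques, N m; "position": TCP position; "ee_rot": TCP orientation; "force": force on the tool from outside, world axes, zero at the start; "wrist_torque": the same for the moment, N m; "opening": opening from 0.0 (shut) to 1.0 (fully open); "grip_force": force on a finger pad.
Only numpy, scipy, OpenCV 4.12 (cv2) and the standard library are available. Lean on these libraries where they do the work, as an engineer would, in place of code of your own. Each camera call takes 0.05 s, during which the arm holds its last target. There are 200 camera calls.

## Working session

There is one attempt and no reset: what is moved stays moved. The work goes in short steps, Python scripts to look and compute and a tool call to move; the robot and the scene stay as the last step left them, time stands still between calls to the robot, and variables do not carry over. Pictures are saved under pics/ and viewed, at most 10 in all, crops included, and the job is handed in when it is done.

Besides the shell and the picture viewer there is one more tool, called after "Call:" as name(argument=value, ...) on one line, values as JSON. send_rows: Moves the arm, as the interface text tells. Its arguments: {"type":"object","properties":{"moves":{"type":"array"}},"required":["moves"]}

```bash
ls; mkdir -p pics; python3 - <<'E'
from rig import robot
import cv2
print(robot.grip_depth, robot.sense())
for c in("top","side"):
    d=robot.camera(c); cv2.imwrite(f"pics/{c}0.png",d["image"])
    for q in("tester","panel_center","handle_axis","handle_grip","battery_center","tray_bay","cup","meter","tub","binder"):
        print(c,q,[([round(float(v),3) for v in r["xyz"]],round(r["confidence"],2)) for r in robot.find_in(q,c)])
E
```

```text
pics
0.0187 {'t': 0.0, 'qpos': array([ 1.01471895e+00,  3.78076683e-01,  7.96394014e-02,  1.27441328e+00,
       -1.07607674e-05,  1.46048335e+00]), 'dq': array([-0.00034683,  0.00093095, -0.00099135,  0.00129016, -0.00036605,
       -0.00072543]), 'effort': array([ 2.87675266e-04, -4.63605595e+01,  2.69873786e+01,  2.06553738e-02,
        2.39777164e-04,  6.04238579e-06]), 'position': array([0.24756546, 0.51824854, 0.23035834]), 'ee_rot': array([ 2.21041324e-01,  9.75263902e-01, -9.72386378e-04, -3.30848281e-04]), 'force': array([ 0.44659549, -0.39257262,  1.15038484]), 'wrist_torque': array([-0.06002518, -0.00227532,  0.07406899]), 'grip_force': 0.0, 'opening': 0.9977840927437809}
top tester [([0.516, 0.006, 0.088], 0.8)]
top panel_center [([0.518, 0.011, 0.088], 0.95)]
top handle_axis [([0.523, 0.012, 0.084], 0.62)]
top handle_grip [([0.507, -0.036, 0.121], 0.92), ([0.784, 0.004, 0.113], 0.34)]
top battery_center [([0.828, 0.166, 0.069], 0.73), ([0.753, -0.128, 0.04], 0.7), ([0.601, -0.074, 0.133], 0.65), ([0.453, -0.372, 0.044], 0.63)]
top tray_bay [([0.603, -0.073, 0.134], 0.51)]
top cup [([0.787, 0.005, 0.117], 0.92)]
top meter [([0.714, -0.303, 0.032], 0.57)]
top tub [([0.703, 0.293, 0.169], 0.75)]
top binder [([0.45, -0.371, 0.041], 0.91)]
side tester [([0.577, 0.049, 0.086], 0.88)]
side panel_center [([0.575, 0.047, 0.088], 0.73)]
side handle_axis [([0.569, 0.049, 0.087], 0.7)]
side handle_grip [([0.514, -0.032, 0.122], 0.77)]
side battery_center [([0.614, -0.06, 0.129], 0.97), ([0.853, 0.182, 0.064], 0.91), ([0.768, -0.118, 0.046], 0.67), ([0.479, -0.348, 0.043], 0.51)]
side tray_bay [([0.43, 0.399, 0.035], 0.62)]
side cup [([0.802, 0.026, 0.104], 0.58)]
side meter [([0.722, -0.286, 0.03], 0.57), ([0.617, -0.06, 0.13], 0.25)]
side tub [([0.736, 0.329, 0.12], 0.7), ([0.513, -0.03, 0.122], 0.62)]
side binder [([0.484, -0.35, 0.043], 0.96)]
```

View pics/top0.png

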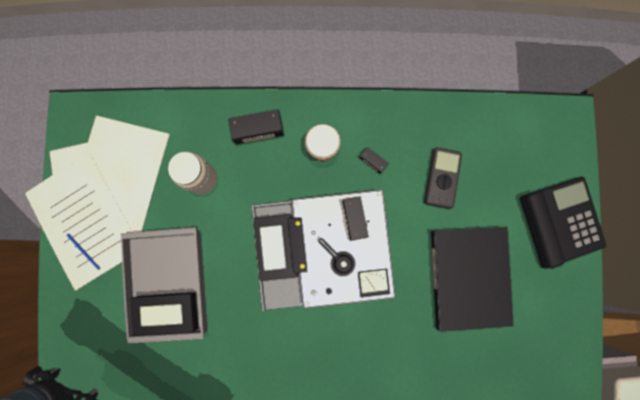

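View pics/side0.png

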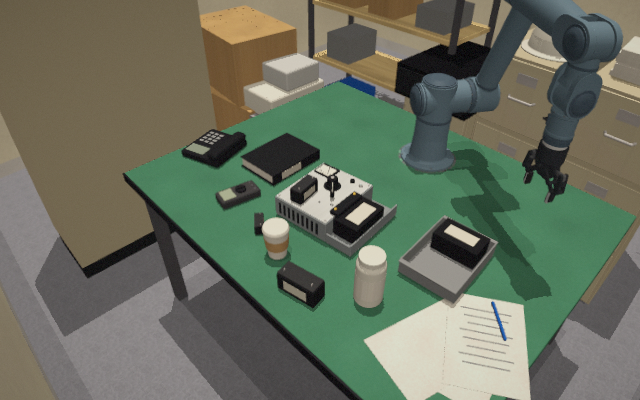

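The top view's battery candidates are the large one at (256,127), the tiny one at (373,160), and the one on the panel at (355,218). There are also batteries fixed in the dock at (275,247) and in the tray at (165,313). The one on the panel is middle-sized and lies in the lever's sweep, so I choose that one. The handle hub is at (343,264), and the empty end of the tray is at (163,258). I'll check the choice in a close crop.

```bash
cat > h.py <<'E'
import numpy as np, cv2
from scipy.spatial.transform import Rotation as R
from rig import robot
def ray(d,u,v):
    p=np.array([(u-d["cx"])/d["fx"],(v-d["cy"])/d["fy"]]); q=p.copy()
    for _ in range(20): q=p/(1+d["k1"]*(q@q))
    M=np.array(d["world_to_cam"]); r=M[:3,:3].T@np.array([q[0],-q[1],-1]); return -M[:3,:3].T@M[:3,3], r
def at(d,u,v,z):
    o,r=ray(d,u,v); return o+r*(z-o[2])/r[2]
def px(d,P):
    M=np.array(d["world_to_cam"]); c=M[:3,:3]@np.array(P)+M[:3,3]; q=np.array([c[0],-c[1]])/-c[2]
    q=q*(1+d["k1"]*(q@q)); return np.array([q[0]*d["fx"]+d["cx"],q[1]*d["fy"]+d["cy"]])
def crop(img,x,y,w,h,s,f): cv2.imwrite(f,cv2.resize(img[y:y+h,x:x+w],None,fx=s,fy=s,interpolation=cv2.INTER_CUBIC))
E
python3 - <<'E'
from h import *
d=robot.camera("top"); crop(d["image"],240,180,165,140,4.8,"pics/c1.png")
import pickle; pickle.dump(d,open("top.pkl","wb"))
for u,v,z in [(125,233,.055),(197,228,.055),(203,338,.055),(128,341,.055),(382,191,.085),(394,297,.085),(343,264,.121),(355,218,.137)]: print(u,v,at(d,u,v,z).round(4))
E
```

```text
125 233 [0.5675 0.4863 0.055 ]
197 228 [0.5812 0.3053 0.055 ]
203 338 [0.3155 0.2874 0.055 ]
128 341 [0.3033 0.4744 0.055 ]
382 191 [ 0.67   -0.1422  0.085 ]
394 297 [ 0.4186 -0.1691  0.085 ]
343 264 [ 0.498  -0.0468  0.121 ]
355 218 [ 0.6023 -0.0733  0.137 ]
```

View pics/c1.png

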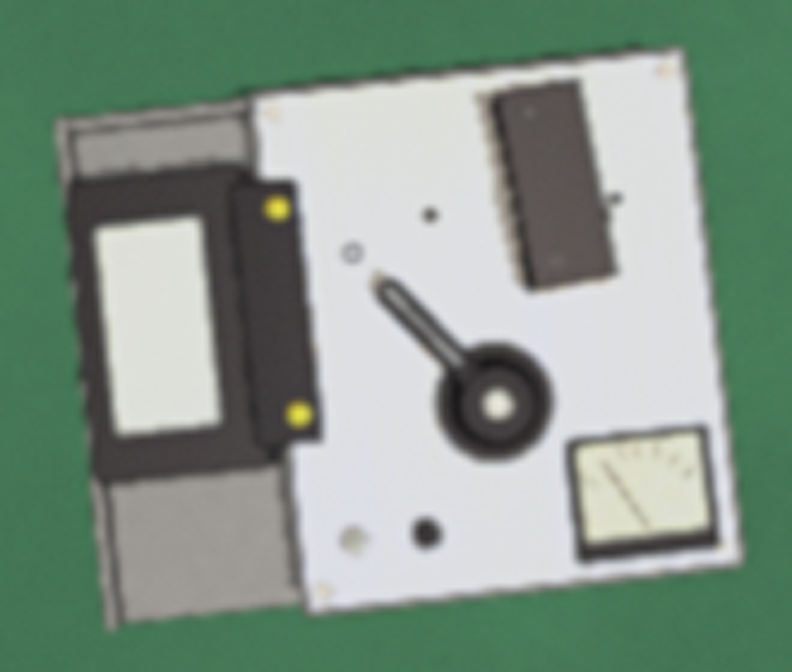

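The crop shows the mid-sized battery with two tabs, its top face spanning roughly (495,97)–(617,273) in the crop. The lever is at rest, pointing at the ring mark. The choice is confirmed.

```bash
python3 - <<'E'
from h import *
import pickle; d=pickle.load(open("top.pkl","rb"))
f=lambda x,y,z: at(d,240+x/4.8-.4,180+y/4.8-.4,z)
c=np.array([f(*p,.085) for p in [(683,50),(742,565),(308,612),(252,100)]]); print(c.round(3)); pc=c.mean(0)
e=(c[0]-c[1]+c[3]-c[2]); y=np.arctan2(e[1],e[0]); e2=c[3]-c[0]+c[2]-c[1]; y2=np.arctan2(-e2[0],e2[1])
print("panel",pc.round(4),np.degrees([y,y2]),np.linalg.norm(c[0]-c[1]),np.linalg.norm(c[0]-c[3]))
b=np.array([f(*p,.137) for p in [(495,97),(580,80),(617,273),(530,290)]]); print(b.round(3),b.mean(0).round(4))
for i,j in((0,3),(1,2)):
    e=b[i]-b[j]; print(np.degrees(np.arctan2(e[1],e[0])),np.linalg.norm(e))
print("hub",f(497,403,.121).round(4))
yaw=(y+y2)/2; Rz=R.from_euler('z',yaw).as_matrix()
print("hub pred",(pc+Rz@[-.035,-.015,.0]).round(4),(pc+Rz@[-.035,-.045,.0]).round(4))
print("tip",f(380,282,.119).round(4))
s=robot.sense(); print(R.from_quat(s["ee_rot"]).as_matrix().round(3))
E
```

```text
[[ 0.672 -0.142  0.085]
 [ 0.418 -0.17   0.085]
 [ 0.396  0.043  0.085]
 [ 0.647  0.072  0.085]]
panel [ 0.5332 -0.049   0.085 ] [6.35911057 6.39117989] 0.25593194409784664 0.21562789140300756
[[ 0.644 -0.045  0.137]
 [ 0.652 -0.086  0.137]
 [ 0.561 -0.103  0.137]
 [ 0.553 -0.062  0.137]] [ 0.6022 -0.074   0.137 ]
10.177862230665369 0.09265347844362058
10.596228229585503 0.09300331619286659
hub [ 0.499  -0.0471  0.121 ]
hub pred [ 0.5    -0.0678  0.085 ] [ 0.5034 -0.0976  0.085 ]
tip [0.5565 0.0087 0.119 ]
[[-0.902  0.431  0.   ]
 [ 0.431  0.902  0.   ]
 [-0.     0.    -1.   ]]
```

```bash
cat >> h.py <<'E'
def plan(x,y,z,ang):  # ang: world angle of tool y, deg
    s=robot.sense(); T=R.from_quat(s["ee_rot"]); a=np.radians(ang)
    ty=np.array([np.cos(a),np.sin(a),0]); tz=np.array([0,0,-1.]); G=R.from_matrix(np.c_[np.cross(ty,tz),ty,tz])
    sh=T.inv().apply(np.array([x,y,z])-s["position"])/.025
    print("t",round(s["t"],2),"pos",s["position"].round(4),"F",s["force"].round(1),"op",round(s["opening"],3),"grip",round(s["grip_force"],1))
    print("shift",sh.round(2),"turn",(T.inv()*G).as_rotvec(degrees=True).round(1))
E
python3 -c "
from h import *
plan(.602,-.074,.235,100.3)"
```

```text
t 1.15 pos [0.2479 0.5188 0.2313] F [-0.5 -0.2  0.3] op 0.996 grip 0.0
shift [-23.   -15.29  -0.15] turn [  0.    0.  -35.8]
```

Call:
send_rows(moves=[[[85,-2.3,-1.5,0,0,0,-7],[85,-4.6,-3.0,0,0,0,-14],[85,-6.9,-4.5,0,0,0,-21],[85,-9.0,-6.0,0,0,0,-28],[85,-11,-7.3,0,0,0,-36]]])

```text
t: 1.78
position: [0.4091, 0.2489, 0.2316]
ee_rot: [-0.094, 0.996, 0.0, 0.0]
force: [0.8, -0.6, 0.7]
opening: 0.997
grip_force: 0.0
```

```bash
python3 -c "
from h import *
plan(.602,-.074,.235,100.3)"
```

```text
t 1.77 pos [0.4091 0.2489 0.2316] F [ 0.8 -0.6  0.7] op 0.997 grip 0.0
shift [ -5.18 -14.13  -0.14] turn [0.  0.1 0.4]
```

Call:
send_rows(moves=[[[85,-0.8,-2.3,0,0,0,0],[85,-1.6,-4.5,0,0,0,0],[85,-2.4,-6.8,0,0,0,0],[85,-3.2,-9.0,0,0,0,0],[85,-4.0,-11.2,0,0,0,0]]])

```text
t: 2.4
position: [0.5583, -0.0084, 0.2315]
ee_rot: [-0.091, 0.996, 0.0, 0.0]
force: [1.4, -0.2, -0.2]
opening: 0.994
grip_force: 0.0
```

Call:
send_rows(moves=[[[85,-0.5,-1.5,0,0,0,0],[85,-0.9,-2.4,0,0,0,0],[85,-0.9,-2.4,0,0,0,0],[85,-0.9,-2.4,0,0,0,0],[85,-0.9,-2.4,0,0,0,0]]])

```text
t: 3.02
position: [0.59, -0.0603, 0.2315]
ee_rot: [-0.092, 0.996, 0.0, -0.0]
force: [-0.5, -0.4, -0.3]
opening: 0.991
grip_force: 0.0
```

```bash
python3 - <<'E'
from h import *
plan(.602,-.074,.235,100.3)
d=robot.camera("wrist"); img=d["image"].copy()
print(robot.find_in("battery_center","wrist"))
a=np.radians(10.3);ex=np.array([np.cos(a),np.sin(a),0]);ey=np.array([-ex[1],ex[0],0]);c=np.array([.602,-.074,.137])
P=[px(d,c+sx*.0485*ex+sy*.0215*ey) for sx,sy in((1,1),(1,-1),(-1,-1),(-1,1))]
cv2.polylines(img,[np.array(P).round().astype(int)],True,(0,0,255),1); print(np.round(P))
import pickle; pickle.dump(d,open("w1.pkl","wb")); cv2.imwrite("pics/w1.png",img)
E
```

```text
t 3.02 pos [ 0.59   -0.0603  0.2315] F [-0.5 -0.4 -0.3] op 0.991 grip 0.0
shift [-0.37 -0.62 -0.14] turn [ 0.  -0.   0.2]
[{'xyz': [0.8125, 0.2118, 0.0686], 'confidence': 0.65}, {'xyz': [0.7507, -0.1241, 0.0364], 'confidence': 0.65}, {'xyz': [0.5939, -0.0764, 0.1356], 'confidence': 0.56}]
[[327. 264.]
 [278. 263.]
 [274. 154.]
 [328. 154.]]
```

View pics/w1.png

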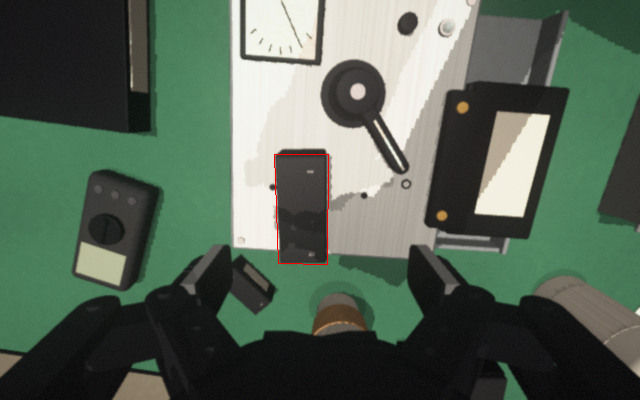

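The outline predicted from the top view matches the battery in the wrist image: its top face spans (279..327, 152..263). No correction is needed, so I'll descend.

Call:
send_rows(moves=[[[85,-0.37,-0.62,0,0,0,0],[85,-0.37,-0.62,0.5,0,0,0],[85,-0.37,-0.62,1.5,0,0,0],[85,-0.37,-0.62,2.5,0,0,0],[85,-0.37,-0.62,2.5,0,0,0]]])

```text
t: 3.75
position: [0.5997, -0.0738, 0.166]
ee_rot: [-0.091, 0.996, 0.001, -0.003]
force: [0.1, -0.1, 0.3]
opening: 0.997
grip_force: 0.0
```

```bash
python3 -c "
from h import *
plan(.602,-.074,.094,100.3)"
```

```text
t 3.75 pos [ 0.5997 -0.0738  0.166 ] F [ 0.1 -0.1  0.3] op 0.997 grip 0.0
shift [-0.1  -0.03  2.88] turn [ 0.2 -0.3  0.2]
```

Call:
send_rows(moves=[[[85,-0.1,0,1.0,0,0,0],[85,-0.1,0,2.0,0,0,0],[85,-0.1,0,2.7,0,0,0],[85,-0.1,0,2.8,0,0,0],[85,-0.1,0,2.8,0,0,0]]])

```text
t: 4.38
position: [0.6054, -0.0744, 0.0998]
ee_rot: [-0.091, 0.996, -0.0, 0.001]
force: [-1.1, 0.3, 0.4]
opening: 0.994
grip_force: 0.0
```

Call:
send_rows(moves=[[[20,0,0,0,0,0,0],[20,0,0,0,0,0,0],[20,0,0,0,0,0,0],[20,0,0,0,0,0,0],[20,0,0,0,0,0,0]]])

```text
t: 5.0
position: [0.6055, -0.0745, 0.0998]
ee_rot: [-0.091, 0.996, 0.0, 0.001]
force: [-0.4, 1.0, 5.6]
opening: 0.494
grip_force: 63.7
```

Call:
send_rows(moves=[[[20,0,0,-0.2,0,0,0],[20,0,0,-0.8,0,0,0],[20,0,0,-1.8,0,0,0],[20,0,0,-2.8,0,0,0],[20,0,0,-3.6,0,0,0]]])

```text
t: 5.62
position: [0.6048, -0.0747, 0.1902]
ee_rot: [-0.091, 0.996, -0.0, 0.0]
force: [0.5, -0.6, -3.7]
opening: 0.492
grip_force: 62.6
```

```bash
python3 - <<'E'
from h import *
import pickle
d=pickle.load(open("top.pkl","rb")); crop(d["image"],110,215,110,140,4,"pics/tray.png")
plan(.495,.391,.19,94)
E
```

```text
t 5.62 pos [ 0.6048 -0.0747  0.1902] F [ 0.5 -0.6 -3.7] op 0.492 grip 62.6
shift [ 0.94 19.11  0.  ] turn [-0.   0.   6.5]
```

View pics/tray.png

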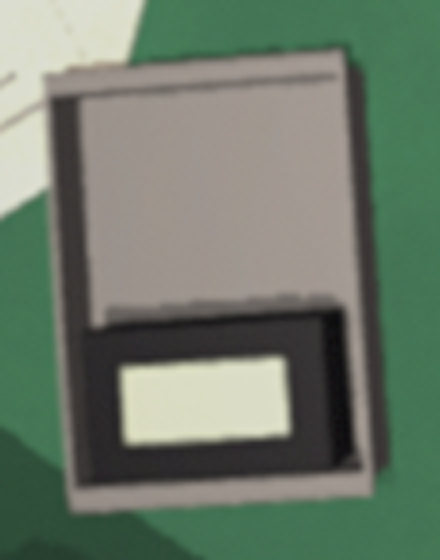

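The rim corners in the crop are at (48,78), (348,48), (373,480) and (72,500). The empty floor spans about (85..345, 90..310).

```bash
python3 - <<'E'
from h import *
import pickle
d=pickle.load(open("top.pkl","rb"))
g=lambda x,y,z: at(d,110+x/4-.4,215+y/4-.4,z)
fl,fr,nr,nl=[g(x,y,.055) for x,y in((48,78),(348,48),(373,480),(72,500))]
print(fl,fr,nr,nl,np.linalg.norm(fl-fr),np.linalg.norm(fr-nr))
e=fl-fr; yaw=np.arctan2(-e[0],e[1]); print("yaw",np.degrees(yaw))
m=(fl+fr)/2; b=m-.075*np.array([np.cos(yaw),np.sin(yaw),0]); print("bay",b.round(4))
f=[g(x,y,.004) for x,y in((85,100),(335,85),(345,300),(105,310))]; print(np.round(f,3),np.mean(f,0).round(3))
plan(b[0],b[1],.19,90+np.degrees(yaw))
E
```

```text
[0.56471158 0.49497569 0.055     ] [0.58463767 0.30639602 0.055     ] [0.32370713 0.28777881 0.055     ] [0.30670387 0.47541904 0.055     ] 0.18962947937850974 0.26159386217288483
yaw 6.031722194382692
bay [0.5001 0.3928 0.055 ]
[[0.552 0.49  0.004]
 [0.563 0.327 0.004]
 [0.428 0.318 0.004]
 [0.418 0.474 0.004]] [0.49  0.402 0.004]
t 5.62 pos [ 0.6048 -0.0747  0.1902] F [ 0.5 -0.6 -3.7] op 0.492 grip 62.6
shift [ 0.73 19.15  0.  ] turn [-0.   0.   4.4]
```

Call:
send_rows(moves=[[[20,0.05,1.0,0,0,0,1],[20,0.1,2.6,0,0,0,2],[20,0.2,4.4,0,0,0,3],[20,0.3,6.2,0,0,0,4],[20,0.4,8.0,0,0,0,4.5]]])

```text
t: 6.25
position: [0.558, 0.1215, 0.1892]
ee_rot: [-0.052, 0.999, -0.0, -0.0]
force: [0.7, -0.0, -4.3]
opening: 0.497
grip_force: 62.6
```

Call:
send_rows(moves=[[[20,0.1,1.8,0,0,0,0],[20,0.2,3.6,0,0,0,0],[20,0.3,5.4,0,0,0,0],[20,0.4,7.0,0,0,0,0],[20,0.5,8.4,0,0,0,0]]])

```text
t: 6.88
position: [0.5238, 0.3292, 0.1891]
ee_rot: [-0.052, 0.999, -0.0, -0.0]
force: [1.2, -0.1, -4.0]
opening: 0.493
grip_force: 62.6
```

```bash
python3 -c "
from h import *
plan(.498,.394,.19,95.7)"
```

```text
t 6.88 pos [0.5238 0.3292 0.1891] F [ 1.2 -0.1 -4. ] op 0.493 grip 62.6
shift [ 0.76  2.69 -0.04] turn [-0.  -0.   0.3]
```

Call:
send_rows(moves=[[[20,0.4,1.2,0,0,0,0],[20,0.75,2.0,0,0,0,0],[20,0.75,2.25,0,0,0,0],[20,0.75,2.25,0,0,0,0],[20,0.75,2.25,0,0,0,0]]])

```text
t: 7.5
position: [0.5006, 0.3808, 0.1889]
ee_rot: [-0.051, 0.999, -0.0, 0.0]
force: [-0.7, -0.7, -3.8]
opening: 0.492
grip_force: 62.6
```

```bash
python3 - <<'E'
from h import *
plan(.498,.394,.0195,95.7)
d=robot.camera("wrist"); cv2.imwrite("pics/w2.png",d["image"])
E
```

```text
t 7.5 pos [0.5006 0.3808 0.1889] F [-0.7 -0.7 -3.8] op 0.492 grip 62.6
shift [0.05 0.54 6.77] turn [-0.   0.   0.2]
```

View pics/w2.png

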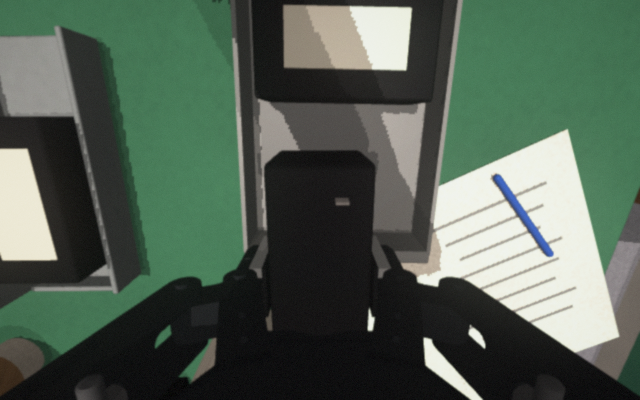

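The battery is held upright. The empty bay floor is at about (262..420, 103..237), between the dead battery's edge at y=103 and the far wall. I'll check the bay position in this view.

```bash
python3 - <<'E'
from h import *
d=robot.camera("wrist")
for n,u,v,z in [("left inner floor/far",417,234,.004),("right wall inner rim",243,200,.055),("left wall inner rim",443,160,.055),("far rim inner",400,250,.055),("deadbat edge",262,100,.069),("deadbat edge",430,102,.069)]: print(n,at(d,u,v,z).round(3))
print("bay px",px(d,[.498,.394,.004]).round())
E
```

```text
left inner floor/far [0.555 0.502 0.004]
right wall inner rim [0.519 0.307 0.055]
left wall inner rim [0.46  0.492 0.055]
far rim inner [0.555 0.468 0.055]
deadbat edge [0.425 0.323 0.069]
deadbat edge [0.412 0.465 0.069]
bay px [332. 178.]
```

Call:
send_rows(moves=[[[20,0.1,0.4,0,0,0,0],[20,0.2,0.62,0.8,0,0,0],[20,0.2,0.62,2.2,0,0,0],[20,0.2,0.62,3.6,0,0,0],[20,0.2,0.62,4.6,0,0,0]]])

```text
t: 8.22
position: [0.4925, 0.3968, 0.0721]
ee_rot: [-0.052, 0.999, -0.0, -0.001]
force: [-0.3, -0.2, -4.5]
opening: 0.494
grip_force: 62.7
```

Call:
send_rows(moves=[[[20,0,0,0.6,0,0,0],[20,0,0,1.1,0,0,0],[20,0,0,1.5,0,0,0],[20,0,0,1.7,0,0,0],[20,0,0,1.7,0,0,0]]])

```text
t: 8.85
position: [0.4935, 0.3968, 0.0314]
ee_rot: [-0.052, 0.999, 0.0, 0.0]
force: [-0.4, 0.5, -4.0]
opening: 0.492
grip_force: 62.7
```

```bash
python3 -c "
from h import *
plan(.494,.397,.0188,95.7)"
```

```text
t 8.85 pos [0.4935 0.3968 0.0314] F [-0.4  0.5 -4. ] op 0.492 grip 62.7
shift [-0.02  0.01  0.5 ] turn [0.  0.  0.3]
```

Call:
send_rows(moves=[[[20,0,0,0.15,0,0,0],[20,0,0,0.3,0,0,0],[20,0,0,0.4,0,0,0],[20,0,0,0.45,0,0,0],[20,0,0,0.45,0,0,0]]])

```text
t: 9.48
position: [0.4934, 0.3967, 0.02]
ee_rot: [-0.052, 0.999, -0.0, -0.0]
force: [-0.4, -0.2, -5.7]
opening: 0.496
grip_force: 62.7
```

Call:
send_rows(moves=[[[20,0,0,0.05,0,0,0],[20,0,0,0.1,0,0,0],[20,0,0,0.1,0,0,0],[20,0,0,0.1,0,0,0],[20,0,0,0.1,0,0,0]]])

```text
t: 10.1
position: [0.4937, 0.397, 0.0188]
ee_rot: [-0.052, 0.999, 0.0, 0.0]
force: [-3.1, -1.5, 5.5]
opening: 0.491
grip_force: 63.7
```

The contact force has reversed, so the battery is on the tray floor. I'll release it and retreat straight up.

Call:
send_rows(moves=[[[80,0,0,0,0,0,0],[80,0,0,0,0,0,0],[80,0,0,0,0,0,0],[80,0,0,0,0,0,0],[80,0,0,0,0,0,0]]])

```text
t: 10.72
position: [0.4935, 0.3968, 0.0175]
ee_rot: [-0.052, 0.999, 0.0, 0.0]
force: [-0.6, 0.1, 0.8]
opening: 0.936
grip_force: 0.0
```

Call:
send_rows(moves=[[[80,0,0,-0.6,0,0,0],[80,0,0,-2.0,0,0,0],[80,0,0,-4.0,0,0,0],[80,0,0,-6.0,0,0,0],[80,0,0,-7.4,0,0,0]]])

```text
t: 11.35
position: [0.4942, 0.3973, 0.2068]
ee_rot: [-0.052, 0.999, 0.001, 0.002]
force: [0.2, 1.1, 0.3]
opening: 0.937
grip_force: 0.0
```

```bash
python3 - <<'E'
from h import *
d=robot.camera("wrist"); cv2.imwrite("pics/w3.png",d["image"])
plan(.5437,-.004,.2,133.9)
E
```

```text
t 11.4 pos [0.4958 0.3984 0.2116] F [1.5 0.2 2.7] op 0.933 grip 0.0
shift [ -0.23 -16.21   0.38] turn [  0.1   0.6 -37.9]
```

View pics/w3.png

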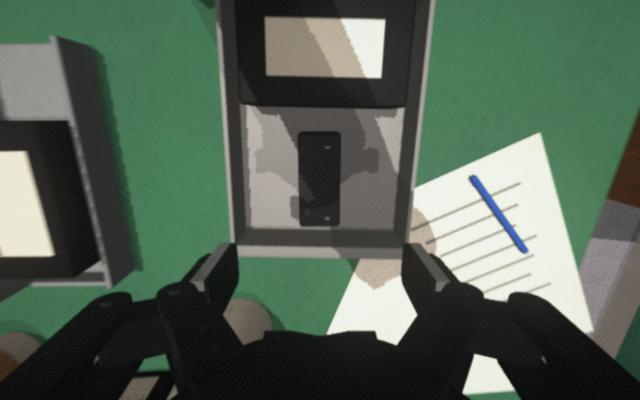

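The battery stands upright in the middle of the bay, at (320,178). On to the handle.

Call:
send_rows(moves=[[[36,0,-1.4,0,0,0,-7],[36,-0.1,-3.4,0.1,0,0,-14],[36,-0.1,-5.4,0.2,0,0,-21],[36,-0.1,-7.4,0.2,0,0,-28],[36,-0.15,-9.4,0.3,0,0,-38]]])

```text
t: 12.02
position: [0.5219, 0.162, 0.1962]
ee_rot: [-0.377, 0.926, -0.0, 0.001]
force: [0.9, 0.3, -0.1]
opening: 0.423
grip_force: 0.0
```

```bash
python3 -c "
from h import *
plan(.5437,-.004,.2,133.9)"
```

```text
t 12.03 pos [0.5219 0.162  0.1962] F [ 0.9  0.3 -0.1] op 0.423 grip 0.0
shift [ 4.01 -5.36 -0.15] turn [-0.1  0.1  0.4]
```

Call:
send_rows(moves=[[[36,1.2,-1.6,-0.1,0,0,0],[36,2.4,-3.2,-0.1,0,0,0],[36,3.3,-4.5,-0.1,0,0,0],[36,3.6,-5.0,-0.1,0,0,0],[36,3.6,-5.0,-0.1,0,0,0]]])

```text
t: 12.65
position: [0.5438, 0.0107, 0.198]
ee_rot: [-0.374, 0.928, 0.0, 0.0]
force: [-1.3, 0.3, 0.6]
opening: 0.422
grip_force: 0.0
```

```bash
python3 - <<'E'
from h import *
plan(.5437,-.004,.2,133.9)
d=robot.camera("wrist"); img=d["image"].copy()
h=np.array([.499,-.047,.119]); a=np.radians(43.9); u=np.array([np.cos(a),np.sin(a),0])
for r in(0,.062,.081): 
    p=px(d,h+r*u); print(r,p.round(1)); cv2.circle(img,tuple(p.round().astype(int)),3,(0,0,255),1)
cv2.imwrite("pics/w4.png",img)
E
```

```text
t 12.65 pos [0.5438 0.0107 0.198 ] F [-1.3  0.3  0.6] op 0.422 grip 0.0
shift [ 0.41 -0.42 -0.08] turn [-0.   0.1 -0. ]
0 [305.6 110.5]
0.062 [306.6 193.9]
0.081 [306.9 217.1]
```

View pics/w4.png

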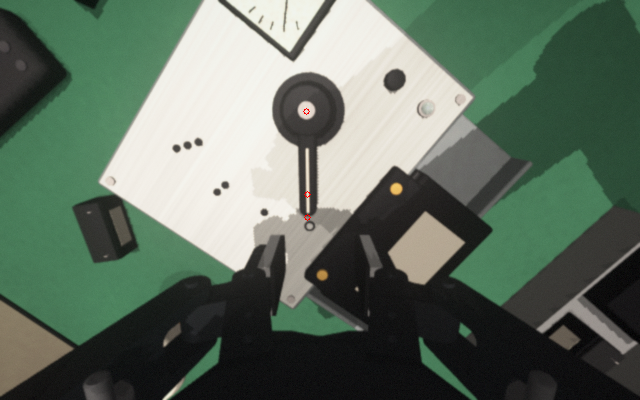

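The lever is at rest, running from the hub at (306,110) to its tip at (308,214), and the predicted grip point (307,194) lies on it. The three-dot mark is at (188,145). The fingers clear the contact block, so I'll lower onto the bar.

Call:
send_rows(moves=[[[36,0.41,-0.42,0,0,0,0],[36,0.41,-0.42,1.0,0,0,0],[36,0.41,-0.42,2.2,0,0,0],[36,0.41,-0.42,2.7,0,0,0],[36,0.41,-0.42,2.7,0,0,0]]])

```text
t: 13.32
position: [0.5426, -0.0033, 0.1294]
ee_rot: [-0.375, 0.927, 0.001, -0.001]
force: [0.5, -0.4, 0.6]
opening: 0.42
grip_force: 0.0
```

```bash
python3 -c "
from h import *
plan(.543,-.004,.092,133.9)"
```

```text
t 13.32 pos [ 0.5426 -0.0033  0.1294] F [ 0.5 -0.4  0.6] op 0.42 grip 0.0
shift [ 0.01 -0.03  1.5 ] turn [ 0.1 -0.1  0.1]
```

Call:
send_rows(moves=[[[36,0,-0.03,0.5,0,0,0],[36,0,-0.03,1.0,0,0,0],[36,0,-0.03,1.35,0,0,0],[36,0,-0.03,1.35,0,0,0],[36,0,-0.03,1.35,0,0,0]]])

```text
t: 13.95
position: [0.5441, -0.0043, 0.0965]
ee_rot: [-0.374, 0.927, -0.0, 0.0]
force: [-0.3, -0.1, 0.4]
opening: 0.424
grip_force: 0.0
```

Call:
send_rows(moves=[[[0,0,0,0,0,0,0],[0,0,0,0,0,0,0],[0,0,0,0,0,0,0],[0,0,0,0,0,0,0],[0,0,0,0,0,0,0]]])

```text
t: 14.58
position: [0.5437, -0.0034, 0.0969]
ee_rot: [-0.374, 0.927, 0.001, 0.0]
force: [-2.8, 4.3, 6.1]
opening: 0.153
grip_force: 61.3
```

```bash
cat > arc.py <<'E'
from h import *
import sys
# rows: from the present pose turn clockwise about hub, list of degrees
s=robot.sense(); T=R.from_quat(s["ee_rot"]); h=np.array([.4985,-.0475,s["position"][2]])
p=s["position"]; v=p-h; print("t",s["t"],"pos",p.round(4),"F",s["force"].round(1),"op",s["opening"],"grip",s["grip_force"],"bar angle",np.degrees(np.arctan2(v[1],v[0])).round(2),"r",np.linalg.norm(v).round(4),
 "tool y",np.degrees(np.arctan2(*T.as_matrix()[[1,0],1])).round(2))
for a in map(float,sys.argv[1:]):
    q=h+R.from_euler('z',-a,degrees=True).apply(v); print(a,(T.inv().apply(q-p)/.025).round(2))
E
python3 arc.py 5 10 15 20 25
```

```text
t 14.575 pos [ 0.5437 -0.0034  0.0969] F [-2.8  4.3  6.1] op 0.15272446721235503 grip 61.27960693091154 bar angle 44.27 r 0.0632 tool y 133.99
5.0 [ 0.01 -0.22 -0.  ]
10.0 [ 0.04 -0.44 -0.  ]
15.0 [ 0.08 -0.65 -0.  ]
20.0 [ 0.15 -0.86 -0.  ]
25.0 [ 0.23 -1.07 -0.  ]
```

Gripped on the bar (13 mm opening), but a little high. I'll reopen slightly, go 4 mm lower and grip again.

Call:
send_rows(moves=[[[30,0,0,0,0,0,0],[30,0,0,0,0,0,0],[30,0,0,0.1,0,0,0],[30,0,0,0.2,0,0,0],[30,0,0,0.2,0,0,0]]])

```text
t: 15.2
position: [0.5437, -0.0043, 0.0909]
ee_rot: [-0.374, 0.927, 0.0, -0.0]
force: [0.1, 0.7, 0.3]
opening: 0.348
grip_force: 0.0
```

Call:
send_rows(moves=[[[0,0,0,0,0,0,0],[0,0,0,0,0,0,0],[0,0,0,0,0,0,0],[0,0,0,0,0,0,0],[0,0,0,0,0,0,0]]])

```text
t: 15.82
position: [0.5434, -0.0036, 0.0913]
ee_rot: [-0.374, 0.927, 0.001, -0.0]
force: [-3.9, 4.2, 4.3]
opening: 0.153
grip_force: 61.1
```

```bash
python3 arc.py 5 10 15 20 25
```

```text
t 15.825 pos [ 0.5434 -0.0036  0.0913] F [-3.9  4.2  4.3] op 0.15306717026872202 grip 61.11618791241199 bar angle 44.33 r 0.0628 tool y 133.97
5.0 [ 0.01 -0.22 -0.  ]
10.0 [ 0.04 -0.44 -0.  ]
15.0 [ 0.08 -0.65 -0.  ]
20.0 [ 0.15 -0.86 -0.  ]
25.0 [ 0.23 -1.06 -0.  ]
```

Call:
send_rows(moves=[[[0,0.01,-0.22,0,0,0,5],[0,0.04,-0.44,0,0,0,10],[0,0.08,-0.65,0,0,0,15],[0,0.15,-0.86,0,0,0,20],[0,0.23,-1.06,0,0,0,25]]])

```text
t: 16.45
position: [0.5574, -0.0267, 0.0913]
ee_rot: [-0.163, 0.987, 0.001, -0.001]
force: [-4.6, 5.3, 5.1]
opening: 0.152
grip_force: 61.3
```

```bash
python3 arc.py 5 10 15 20 25
```

```text
t 16.45 pos [ 0.5574 -0.0267  0.0913] F [-4.6  5.3  5.1] op 0.1519700213501573 grip 61.28591301385313 bar angle 19.41 r 0.0625 tool y 108.81
5.0 [ 0.01 -0.22 -0.  ]
10.0 [ 0.03 -0.43 -0.  ]
15.0 [ 0.08 -0.65 -0.  ]
20.0 [ 0.14 -0.86 -0.  ]
25.0 [ 0.22 -1.06 -0.  ]
```

Tracking the arc well with low forces. I'll continue 25°.

Call:
send_rows(moves=[[[0,0.01,-0.22,0,0,0,5],[0,0.03,-0.43,0,0,0,10],[0,0.08,-0.65,0,0,0,15],[0,0.14,-0.86,0,0,0,20],[0,0.22,-1.06,0,0,0,25]]])

```text
t: 17.08
position: [0.5603, -0.0533, 0.0912]
ee_rot: [0.054, 0.999, 0.001, -0.001]
force: [-6.1, 5.2, 5.3]
opening: 0.155
grip_force: 61.4
```

```bash
python3 arc.py 5 10 15 20 25 26
```

```text
t 17.075 pos [ 0.5603 -0.0533  0.0912] F [-6.1  5.2  5.3] op 0.1550442714322453 grip 61.43003317527473 bar angle -5.35 r 0.062 tool y 83.84
5.0 [ 0.01 -0.22 -0.  ]
10.0 [ 0.03 -0.43 -0.  ]
15.0 [ 0.08 -0.64 -0.  ]
20.0 [ 0.14 -0.85 -0.  ]
25.0 [ 0.22 -1.05 -0.  ]
26.0 [ 0.24 -1.09 -0.  ]
```

Call:
send_rows(moves=[[[0,0.01,-0.22,0,0,0,5],[0,0.03,-0.43,0,0,0,10],[0,0.08,-0.65,0,0,0,15],[0,0.15,-0.88,0,0,0,21],[0,0.24,-1.1,0,0,0,26]]])

```text
t: 17.7
position: [0.5512, -0.0794, 0.0912]
ee_rot: [0.277, 0.961, 0.001, -0.002]
force: [-6.0, 7.3, 6.1]
opening: 0.153
grip_force: 61.6
```

Call:
send_rows(moves=[[[0,0,0,0,0,0,0],[0,0,0,0,0,0,0],[0,0,0,0,0,0,0],[0,0,0,0,0,0,0],[0,0,0,0,0,0,0]]])

```text
t: 18.32
position: [0.5513, -0.0792, 0.0912]
ee_rot: [0.275, 0.961, 0.001, -0.002]
force: [-5.2, 6.8, 6.2]
opening: 0.152
grip_force: 61.5
```

```bash
python3 arc.py 1 2; python3 - <<'E'
from h import *
d=robot.camera("wrist"); e=robot.camera("top"); a=cv2.resize(d["image"][0:260,180:440],(400,400)); b=cv2.resize(e["image"][180:320,270:410],(400,400),interpolation=cv2.INTER_CUBIC)
cv2.imwrite("pics/f.png",np.hstack([a,b]))
p0,p1=px(d,[.4985,-.0475,.119]),px(d,robot.sense()["position"]*[1,1,0]+[0,0,.119]); print(p0,p1)
E
```

```text
t 18.325 pos [ 0.5513 -0.0792  0.0912] F [-5.2  6.8  6.2] op 0.15236118876933738 grip 61.518877828493714 bar angle -31.03 r 0.0616 tool y 58.06
1.0 [-0.   -0.04 -0.  ]
2.0 [ 0.   -0.09 -0.  ]
[318.83279874 132.08363246] [321.15216178 276.33094963]
```

View pics/f.png

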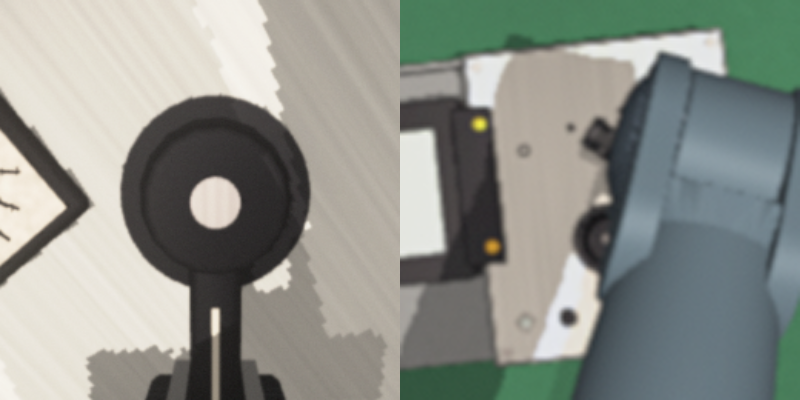

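The bar lies between the fingers, in line with the tool (x≈320 in the wrist image, hub at (320,131)). It has turned about 75–76°. I'll add 1.5° so it sits clearly at the third click; the end stop is at 79°.

Call:
send_rows(moves=[[[0,0,-0.03,0,0,0,0.7],[0,0,-0.07,0,0,0,1.5],[0,0,-0.07,0,0,0,1.5],[0,0,-0.07,0,0,0,1.5],[0,0,-0.07,0,0,0,1.5]]])

```text
t: 19.05
position: [0.5504, -0.0806, 0.0912]
ee_rot: [0.288, 0.958, 0.001, -0.002]
force: [-4.4, 6.5, 7.0]
opening: 0.15
grip_force: 61.5
```

```bash
python3 arc.py 1; python3 - <<'E'
from h import *
print(robot.sense()["wrist_torque"])
d=robot.camera("wrist"); 
# bar direction from white line in wrist picture
g=d["image"][200:235,300:345].min(2); ys,xs=np.nonzero(g>130); print(len(xs), xs.mean()+300)
q=[at(d,xs[ys==r].mean()+300,r+200,.119) for r in (np.unique(ys)[0],np.unique(ys)[-1])] if len(xs) else []
if q: v=q[1]-q[0]; print("line ang",np.degrees(np.arctan2(v[1],v[0]))); h=at(d,320,131,.121); w=q[1]-h; print(h,np.degrees(np.arctan2(w[1],w[0])))
E
```

```text
t 19.05 pos [ 0.5504 -0.0806  0.0912] F [-4.4  6.5  7. ] op 0.1496033151766687 grip 61.512381518259645 bar angle -32.51 r 0.0616 tool y 56.57
1.0 [-0.   -0.04 -0.  ]
[1.26851738 0.90054428 0.36885524]
410 324.3536585365854
line ang -25.600693217279062
[ 0.49834036 -0.04684647  0.121     ] -33.404222283229274
```

```bash
python3 -c "
from rig import robot
print(robot.close_job())"
```

```text
the job is handed in; nothing more can be done
None
```

The small battery stands upright in the tray's empty end, and the fingers are holding the load handle at the third step, about 77° from rest (estimated from the arm's position); the job is handed in at about 19 s, with no verdict shown.

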